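Unbar the bogie carrier

TASK

Two parts carriers stand on the bench, each closed by a loose brass bar lying in two open-topped U brackets. Take the bar off the carrier that holds the wheeled drive bogie, lifting it level and straight up until both ends are clear of their brackets, then lay it down flat on the floor of the empty shallow wooden tray without dropping it. Leave the bar of the other carrier, the one with the gearbox, where it is.

Things in the scene. Friction and masses are not known exactly. Their poses are not given: they have to be found in the camera images.
- bogie_bar: The bar to take: brass, 180 mm long (own y), 14 wide (x), 12 thick (z), with an upright dark wood grip on mid-top: 60 long (y), 14 wide (x), from 12 to 48 mm above the underside. About 0.2 kg. Origin: centre of underside; z up. Lies loosely over the bogie in the two brackets of bogie_carrier, along that carrier's y, with 3 mm play each side.
- bogie_carrier: Fixed carrier with the small wheeled axle set (bogie) in it: plywood board 100 x 200 mm (x, y), steel U brackets at y = -75 and +75 mm, each 30 wide (x), 12 long (y), slot 20 wide, open on top. Slot floor (the bar rests on it) 46 mm, bracket top 71 mm, bogie top 41 mm above the underside. Origin: centre of underside, on the bench; z up.
- tray: Fixed, empty, shallow light-wood tray, open on top, farther from the robot than the carriers: 130 x 250 mm outside (x, y), 120 x 240 inside, walls 18 mm high overall, floor 5 mm above its underside. Origin: centre of underside, on the bench; z up, long side along y.
- gearbox_bar: The other bar, to be left alone, same make: brass, 180 mm long (own y), 14 wide (x), 12 thick (z), with an upright dark wood grip on mid-top: 60 long (y), 14 wide (x), from 12 to 48 mm above the underside. About 0.2 kg. Origin: centre of underside; z up. Lies in the brackets of a second, equal carrier that holds a U-shaped brass gearbox with a silver motor.

How it is judged:
By the outcome, as a careful person would: the job done as asked, in the order asked, and still so for the second after the job is handed in, with the robot touching nothing.
It also fails if it takes over 40 s, if anything falls off the work surface, if the arm or the gripper's body presses on something with over 40 N, if the wrist force passes 120 N, or if a joint passes its speed limit or range.

ROBOT

A 6-joint arm with a two-finger parallel gripper is mounted at the origin on a cart in front of the work surface, level with it; the furniture and walls round the work are solid. World frame = base frame: x ahead of the robot, y to its left, z up, the work surface at z = 0. Lengths are in m, angles in rad, forces in N, time in s.
With the tool pointing down it reaches from about 0.325 to 0.775 m from the base axis. Payload 5.5 kg.
Tool frame: the origin (TCP) lies between the finger pads; the fingertips stand 8 mm ahead of it and the grasp point (between the pads) lies 11 mm behind it (tcp_to_tips is the distance from the TCP to the fingertips, in m); z points along the fingers, y is the line along which they close (so a half turn about z gives the same grasp; the last joint's range is limited). The gripper opens to 88 mm and grips with 3 to 60 N. Pads are 20 mm wide; open, the fingers measure 115 mm over their backs; the gripper's body (75 mm by 178 mm) begins 61 mm behind the grasp point.
Start: joints at [1.286, 0.091, 1.231, -0, 1.82, -0.057], TCP at [0.136, 0.585, 0.231] pointing down, gripper open.
Joint ranges: [-2.87, 2.87], [-0.86, 2.18], [0.17, 2.46], [-1.51, 4.65], [0.06, 2.69], [-2.65, 2.65]. Speed limits (rad/s): [2.57, 2.57, 3.01, 3.14, 3.14, 3.14].

INTERFACE

Orientations are given as a unit quaternion [w, x, y, z].
In Python, from bench import * gives the robot as it stands. Calls block until the motion is done:
- move_to(position, orientation): joint-space move of the TCP to a pose.
- move_l(position, speed=0.15, orientation=None): straight line of the TCP; orientation=None keeps the orientation; speed is the mean speed in m/s.
- movej(angles): joint-space move.
- gripper_open() and close(): open the fingers fully, or close them until they stop; the grip force is fixed at half the most.
- hold(seconds).
- inverse_kinematics(position, orientation): joint angles nearest the present ones, or None.
- state(): the state.
- get_image(name): name is "side" or "top"; returns a dict with "frame" (384x512x3 uint8, blue, green, red), "depth" (384x512 float32, m along the optical axis (not along the pixel's ray), 0 where there is no reading), "camera_matrix" (3x3 intrinsics, pixels), "view" (4x4, takes a point from world to camera coordinates). Camera axes: x right, y up, looking along -z (the intrinsics and any distortion apply to the point x, -y, -z); pixel columns grow to the right and rows downward; lengths in m; the calibration is good to about 2 mm. A picture is of the moment at which its call begins.
A pose or a line that the arm cannot do raises IKError and nothing moves.
- job_done(): hands the job in; it is judged then, once.
The state is a dict: "time": time; "joint_pos": joint angles; "dq": joint speeds; "joint_torque": joint torques, N m; "ee_pos": TCP position; "ee_rot": TCP orientation; "ft_force": force on the tool from outside, world axes, zero at the start; "moment": the same for the moment, N m; "finger_gap": finger opening in m; "finger_force": force on a finger pad.
Only numpy, scipy, OpenCV 4.12 (cv2) and the standard library are available. Lean on these libraries where they do the work, as an engineer would, in place of code of your own. Each camera call takes 0.05 s, during which the arm holds its last target. There are 200 camera calls.

## Working session

There is one attempt and no reset: what is moved stays moved. The work goes in short steps, each a Python script; the robot and the scene stay as the last script left them, time stands still between calls to the robot, and variables do not carry over. Pictures are saved under pics/ and viewed, at most 10 in all, crops included, and the job is handed in when it is done.

```bash
mkdir -p pics
cat > h.py <<'E'
from bench import *
import numpy as np, cv2
def pts(im):
    d=im["depth"];K=im["camera_matrix"];V=np.array(im["view"])
    v,u=np.mgrid[:d.shape[0],:d.shape[1]]
    p=np.stack([(u-K[0][2])/K[0][0]*d,-(v-K[1][2])/K[1][1]*d,-d,np.ones_like(d)],-1)
    w=(p@np.linalg.inv(V).T)[...,:3]; w[d==0]=np.nan
    return w
E
python3 - <<'E'
from h import *
for n in("top","side"):
    im=get_image(n);cv2.imwrite(f"pics/{n}0.png",im["frame"]);np.savez(f"{n}0.npz",**im)
    w=pts(im);print(n,np.linalg.inv(im["view"])[:3,3],im["camera_matrix"],(im["depth"]==0).mean(),np.nanmedian(w[...,2]), im.keys())
print(state())
E
```

```text
top [0.51974022 0.00558881 0.94023172] [[364.17875006   0.         254.7703256 ]
 [  0.         364.17875006 194.77226877]
 [  0.           0.           1.        ]] 0.0040130615234375 -0.0002942564377974577 dict_keys(['frame', 'depth', 'camera_matrix', 'view'])
side [0.35832659 0.75862148 0.61405646] [[367.64290407   0.         254.61746546]
 [  0.         367.64290407 194.54199926]
 [  0.           0.           1.        ]] 0.004267374674479167 -2.6999270590466473e-05 dict_keys(['frame', 'depth', 'camera_matrix', 'view'])
{'time': 0.1, 'joint_pos': array([ 1.28630626e+00,  9.17967310e-02,  1.23179098e+00, -2.97735823e-05,
        1.81982903e+00, -5.67063836e-02]), 'dq': array([ 0.00043769, -0.00206333, -0.00100861,  0.00041032,  0.00071067,
       -0.00104645]), 'joint_torque': array([ 3.06361420e-03, -4.47859168e+01, -4.07569849e+01,  7.01296236e-02,
        2.84917303e-02, -9.92138212e-05]), 'ee_pos': array([0.13543036, 0.58423777, 0.22959767]), 'ee_rot': array([-1.40618806e-04,  1.13649364e-01,  9.93520503e-01, -9.01258518e-04]), 'ft_force': array([0.94753267, 0.38451489, 0.53633397]), 'moment': array([0.0305834 , 0.00712995, 0.05458729]), 'finger_force': 0.0, 'finger_gap': 0.08802166312976593}
```

View pics/top0.png

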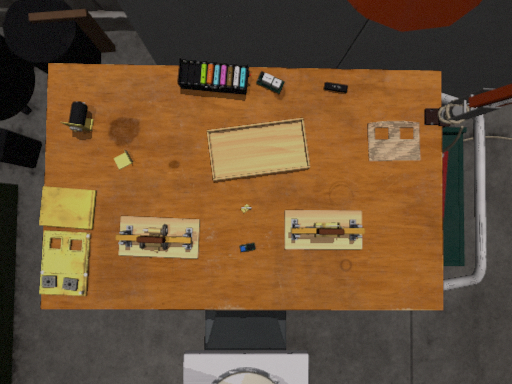

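View pics/side0.png

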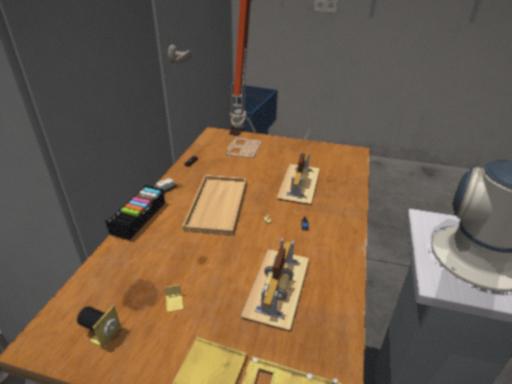

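Run:
```python
import cv2,numpy as np
t=cv2.imread("pics/top0.png");s=cv2.imread("pics/side0.png")
R=lambda a:cv2.resize(a,(400,300),interpolation=cv2.INTER_CUBIC)
cv2.imwrite("pics/z.png",np.vstack([np.hstack([R(t[205:268,115:205]),R(t[205:260,280:370])]),np.hstack([R(s[235:335,235:335]),R(s[145:210,265:335])])]))
from h import pts
im=dict(np.load("top0.npz"));w=pts(im)
for c0,c1,r0,r1 in((110,208,208,268),(276,372,202,258)):
    p=w[r0:r1,c0:c1].reshape(-1,3)
    for lo,hi in((.004,.02),(.052,.062),(.07,.08),(.085,.105)):
        q=p[(p[:,2]>lo)&(p[:,2]<hi)]
        if len(q)<5: print(lo,len(q));continue
        (cx,cy),(a,b),an=cv2.minAreaRect((q[:,:2]*1000).astype(np.float32))
        m=q.mean(0);e,v=np.linalg.eigh(np.cov(q[:,:2].T))
        print(lo,len(q),"rect",cx,cy,a,b,an,"mean",m,"dir",np.degrees(np.arctan2(v[1,1],v[0,1])))
p=w[110:190,195:320].reshape(-1,3);q=p[(p[:,2]>.011)&(p[:,2]<.03)]
print("tray",cv2.minAreaRect((q[:,:2]*1000).astype(np.float32)))
```

```text
0.004 2281 rect 445.07257080078125 220.1409149169922 232.1861114501953 148.7136688232422 88.32594299316406 mean [0.44744848 0.21894448 0.01036446] dir 87.46045181134087
0.052 310 rect 447.970458984375 226.34426879882812 179.2290802001953 28.718786239624023 89.50247192382812 mean [0.44670462 0.22496139 0.05796908] dir 88.02304740209266
0.07 40 rect 446.6244201660156 222.61802673339844 160.45506286621094 28.593114852905273 87.80740356445312 mean [0.44712115 0.21845325 0.07323885] dir 90.19267749456286
0.085 169 rect 446.9095764160156 225.81472778320312 14.159162521362305 59.32537078857422 0.3275096118450165 mean [0.44661699 0.22621652 0.09347602] dir 87.95876261712446
0.004 2390 rect 468.39154052734375 -197.84051513671875 139.5310821533203 247.42691040039062 2.068464756011963 mean [ 0.46936361 -0.19065556  0.01056303] dir 90.9726765879147
0.052 268 rect 468.9221496582031 -195.69259643554688 28.75628089904785 179.30850219726562 0.2402334362268448 mean [ 0.46859313 -0.19566879  0.05828549] dir 89.85262883952613
0.07 37 rect 468.7273254394531 -193.74462890625 26.3931941986084 159.1837921142578 0.4412573277950287 mean [ 0.46891308 -0.19410657  0.07235035] dir 91.01159606173152
0.085 175 rect 468.6097106933594 -194.9058074951172 14.110709190368652 59.29048538208008 0.14230772852897644 mean [ 0.46881118 -0.19425053  0.09315846] dir 90.09330070742416
tray ((673.2113647460938, -25.647323608398438), (130.41098022460938, 250.23817443847656), 8.300959587097168)
```

View pics/z.png

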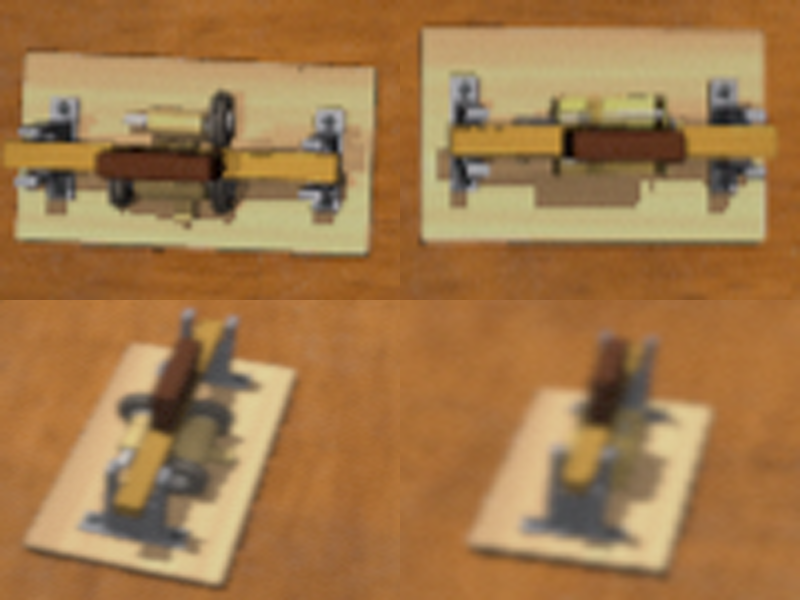

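The left carrier (px ~158,238; wheels visible) is the bogie. The right one (px ~323,231) holds the gearbox and silver motor. For the bogie bar the grip top is at z≈0.094 and the bar top at 0.058, both matching the spec; centre (0.4467, 0.2257), yaw −2.0°. The tray measures 130x250, centre (0.673, −0.026), yaw 8.3°.

```bash
cat >> h.py <<'E'
def quat(ydeg):  # tool down, tool y at angle ydeg in the plane
    f=np.radians((ydeg+90)/2); return np.array([0,np.cos(f),np.sin(f),0])
E
python3 - <<'E'
from h import *
for a in(-2,178,8.3,188.3):
    print(a,inverse_kinematics([.4467,.2257,.2],quat(a)),inverse_kinematics([.673,-.026,.17],quat(a)),inverse_kinematics([.673,-.026,.033],quat(a)))
q=quat(-2)
if abs(inverse_kinematics([.4467,.2257,.2],quat(178))[5]-state()["joint_pos"][5])<abs(inverse_kinematics([.4467,.2257,.2],q)[5]-state()["joint_pos"][5]): q=quat(178)
move_to([.4467,.2257,.2],q)
move_l([.4467,.2257,.12],.12)
s=state();print(s["time"],s["ee_pos"],s["ee_rot"],s["ft_force"])
im=get_image("side");cv2.imwrite("pics/s1.png",cv2.resize(im["frame"][150:350,180:380],(600,600),interpolation=cv2.INTER_CUBIC))
E
```

```text
-2 [ 3.99860398e-01 -1.81465631e-01  1.54930811e+00 -4.44089210e-16
  1.77375017e+00  4.34766983e-01] [-8.91176514e-02  2.87934472e-01  1.11657041e+00 -4.44089210e-16
  1.73708777e+00 -5.42110664e-02] [-8.91176514e-02  3.33815833e-01  1.30545871e+00 -4.44089210e-16
  1.50231811e+00 -5.42110664e-02]
178 None None None
8.3 [ 3.99860398e-01 -1.81465631e-01  1.54930811e+00 -4.44089210e-16
  1.77375017e+00  2.54998070e-01] [-8.91176514e-02  2.87934472e-01  1.11657041e+00 -4.44089210e-16
  1.73708777e+00 -2.33979979e-01] [-8.91176514e-02  3.33815833e-01  1.30545871e+00 -4.44089210e-16
  1.50231811e+00 -2.33979979e-01]
188.3 None None NoneTraceback (most recent call last):
  File "<stdin>", line 5, in <module>
TypeError: 'NoneType' object is not subscriptable
```

Run:
```python
from h import *
move_to([.4467,.2257,.2],quat(-2))
move_l([.4467,.2257,.12],.12)
s=state();print(s["time"],s["ee_pos"],s["ee_rot"],quat(-2),s["ft_force"])
im=get_image("side");cv2.imwrite("pics/s1.png",cv2.resize(im["frame"][150:350,180:380],(600,600),interpolation=cv2.INTER_CUBIC))
```

```text
2.65 [0.44701433 0.22594191 0.12079778] [2.03482640e-04 7.19257132e-01 6.94743721e-01 5.46450595e-04] [0.         0.7193398  0.69465837 0.        ] [-1.30665779 -0.12181167  1.18825461]
```

View pics/s1.png

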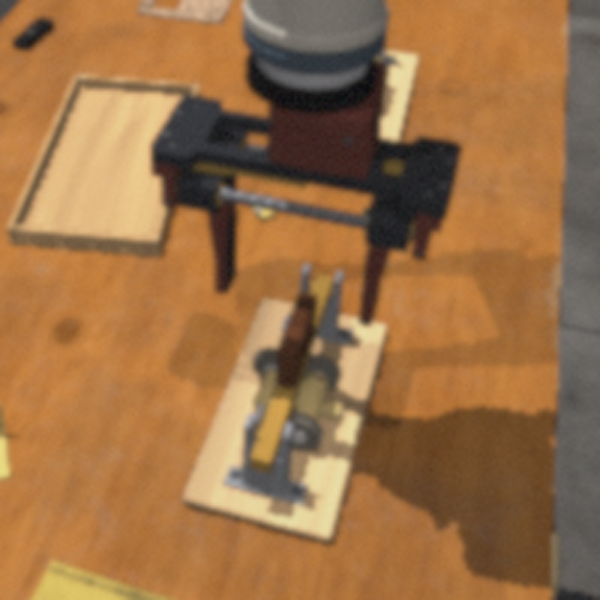

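The fingers (tips at about px 222,290 and 368,320) straddle the grip at (295,330), centred. Descending, gripping and lifting.

Run:
```python
from h import *
def P(t):
    s=state();print(t,s["time"],s["ee_pos"].round(4),s["ft_force"].round(1),s["moment"].round(2),s["finger_gap"],s["finger_force"])
move_l([.4467,.2257,.074],.06);P("down")
close();hold(.3);P("closed")
e=state()["ee_pos"]
move_l([.4467,.2257,.084],.03);P("up1")
move_l([.4467,.2257,.19],.08);hold(.2);P("up2")
im=get_image("side");np.savez("s2.npz",**im);cv2.imwrite("pics/s2.png",cv2.resize(im["frame"][130:330,180:380],(600,600),interpolation=cv2.INTER_CUBIC))
```

```text
down 3.6167 [0.4469 0.2258 0.0744] [0.  0.1 0.3] [-0.08  0.03 -0.02] 0.08813335399655982 0.0
closed 5.0417 [0.4465 0.2257 0.074 ] [-2.   0.5  0.6] [-0.09  0.46  0.03] 0.013819170677229582 29.99907910823822
up1 5.525 [0.4468 0.2257 0.0841] [-0.1 -0.7 -2.2] [-0.08  0.08  0.03] 0.013710772531973578 29.99875545501709
up2 7.2 [0.4466 0.2256 0.1896] [-0.1 -0.2 -2.3] [-0.03  0.08  0.  ] 0.013828131435925444 29.998784959316254
```

View pics/s2.png

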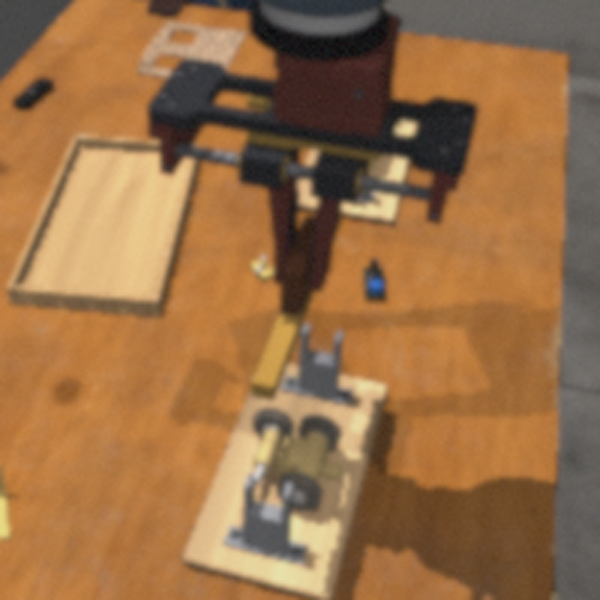

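The bar is off and clear: its end is at about (265,385), above the brackets. The carrier holds only the wheeled bogie, and the 2.2 N load fits. Carrying it to the tray.

Run:
```python
from h import *
def P(t):
    s=state();print(t,s["time"],s["ee_pos"].round(4),s["ft_force"].round(1),s["moment"].round(2),s["finger_gap"],s["finger_force"])
move_to([.673,-.026,.19],quat(8.3));P("over")
move_l([.673,-.026,.06],.1);hold(.2);P("near")
im=get_image("side");w=pts(im)
cv2.imwrite("pics/s3.png",cv2.resize(im["frame"][150:270,160:280],(600,600),interpolation=cv2.INTER_CUBIC))
# bar top expected z = .06-.028+.012
f=im["frame"].astype(int);m=(w[...,2]>.038)&(w[...,2]<.05)&(np.hypot(w[...,0]-.673,w[...,1]+.026)<.11)
q=w[m];print(len(q),q.min(0),q.max(0))
if len(q)>20:
    A=np.c_[q[:,1],np.ones(len(q))];print(np.linalg.lstsq(A,q[:,2],rcond=None)[0])
```

```text
over 8.525 [ 0.6728 -0.0248  0.1904] [-0.4  0.5 -2.6] [-0.06  0.03  0.02] 0.013952607880808779 29.998888671398163
near 10.175 [ 0.6733 -0.026   0.0606] [ 0.4 -0.7 -2.3] [-0.05  0.04  0.02] 0.01397149345680619 29.99877244234085
123 [ 0.65419278 -0.11167546  0.0380875 ] [0.68255054 0.06666795 0.04921585]
[0.00477524 0.0429632 ]
```

View pics/s3.png

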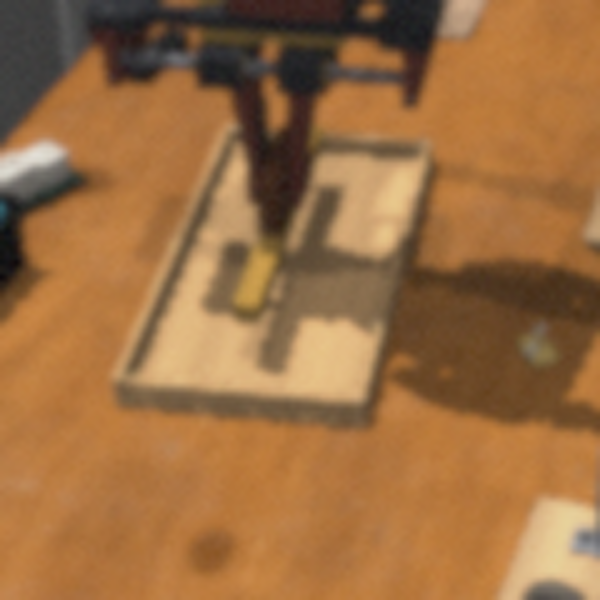

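The bar (end at about 250,300) is level, with a height slope of 0.005, and lies along the tray inside its walls. Lowering until contact.

```bash
python3 - <<'E'
from h import *
move_l([.673,-.026,.037],.06);hold(.1)
f0=state()["ft_force"][2];z=.037
while z>.0295:
    z-=.0007;move_l([.673,-.026,z],.02);hold(.05)
    s=state();print(round(s["time"],2),s["ee_pos"].round(4),s["ft_force"].round(1))
    if s["ft_force"][2]-f0>2.5: break
hold(.1);s=state();print(s["ft_force"].round(1),s["moment"].round(2))
gripper_open();hold(.2)
s=state();print(s["time"],s["ft_force"].round(1),s["finger_gap"])
move_l([.673,-.026,.16],.1)
move_to([.4,-.02,.3],quat(8.3));hold(.2)
s=state();print(s["time"],s["ee_pos"])
for n in("side","top"):
    im=get_image(n);w=pts(im)
    if n=="top":
        p=w[110:190,195:320].reshape(-1,3);r=np.hypot(p[:,0]-.673,p[:,1]+.026)<.1
        for lo,hi in((.013,.022),(.045,.06)):
            q=p[r&(p[:,2]>lo)&(p[:,2]<hi)]
            if len(q)>5: print(len(q),q.mean(0),cv2.minAreaRect((q[:,:2]*1000).astype(np.float32)))
    cv2.imwrite(f"pics/{n}4.png",im["frame"])
E
python3 -c "
import cv2,numpy as np
cv2.imwrite('pics/f.png',np.vstack([cv2.resize(cv2.imread('pics/%s4.png'%n)[100:280],(800,281)) for n in('side','top')]))"
```

```text
11.16 [ 0.6731 -0.026   0.0366] [-0.7 -0.6 -2.6]
11.46 [ 0.673  -0.026   0.0356] [-0.2  0.  -2.2]
11.76 [ 0.673  -0.026   0.0349] [-1.3  0.3 -2.8]
12.06 [ 0.673  -0.026   0.0342] [-0.6 -0.3 -3.4]
12.36 [ 0.673  -0.026   0.0334] [ 0.1 -0.1 -2.3]
12.66 [ 0.6732 -0.026   0.033 ] [ 0.8 -0.4 -1.8]
12.96 [ 0.6732 -0.026   0.033 ] [-2.   0.3  4.7]
[-3.6 -0.1  5.2] [-0.01  0.64  0.02]
14.4667 [-0.9 -1.   0.6] 0.08777207132279642
17.2667 [ 0.4005034  -0.02004124  0.29909949]
532 [ 0.67471787 -0.02462211  0.01753717] ((673.4035034179688, -25.240402221679688), (130.80174255371094, 178.8544158935547), 8.317174911499023)
143 [ 0.67407605 -0.02561349  0.05273036] ((674.4781494140625, -25.220510482788086), (14.54292106628418, 59.70844650268555), 7.467984199523926)
```

View pics/f.png

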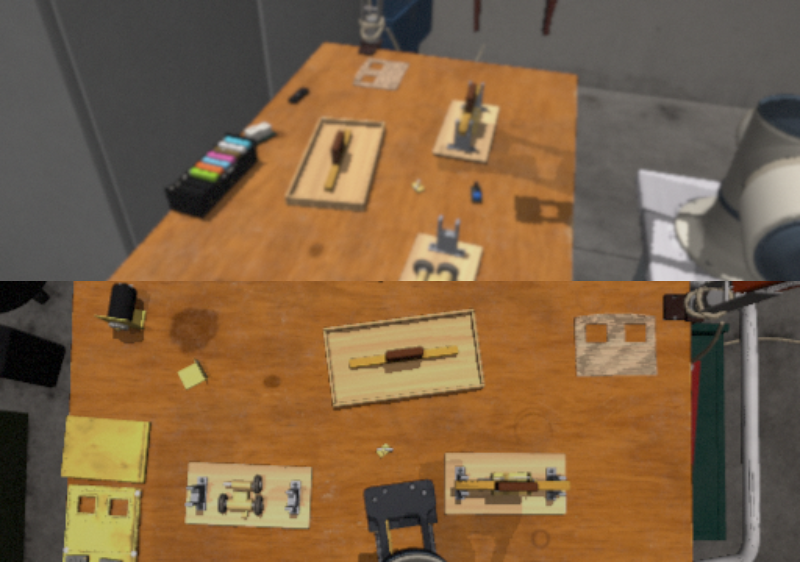

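The bar lies flat in the tray (top view 404,355), with its grip top at z≈0.053. The gearbox bar is untouched at (510,487), and the arm is clear of everything.

```bash
python3 -c "
from bench import *
print(job_done())"
```

```text
the job is handed in; nothing more can be done
None
```

The bogie bar was lifted straight up out of its brackets and laid flat on the tray floor without dropping it, the gearbox bar was left in place, and the job was handed in at about 17 s.

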